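Lock the cleaned shell mills away in the tool cabinet

ROBOT

A 7-joint arm with a two-finger parallel gripper is mounted at the origin on the work surface. World frame = base frame: x ahead of the robot, y to its left, z up, the work surface at z = 0. Lengths are in m, angles in rad, forces in N, time in s.
With the tool pointing down it reaches from about 0.4 to 0.85 m from the base axis. Payload 10.4 kg.
Tool frame: the origin (TCP) lies at the very end of the fingers, on their centre line; the grasp point (between the pads) lies 19 mm behind it; z points along the fingers, y is the line along which they close (so a half turn about z gives the same grasp; the last joint's range is limited). The gripper opens to 87 mm and grips with 3 to 60 N. Pads are 19 mm wide; open, the fingers measure 117 mm over their backs; the gripper's body (75 mm by 190 mm) begins 51 mm behind the grasp point.
Start: joints at [-1.217, 0.332, -0.065, 1.46, 0.022, 1.35, -0.088], TCP at [0.23, 0.581, 0.223] pointing down, gripper open.
Joint ranges: [-2.6, 2.6], [-0.5, 2.12], [-1.47, 1.34], [0.16, 2.42], [-1.27, 4.41], [0.06, 2.06], [-2.6, 2.6]. Speed limits (rad/s): [2.22, 2.22, 2.79, 2.79, 3.14, 3.14, 3.14].

INTERFACE

Orientations are given as a unit quaternion [x, y, z, w].
In Python, from bench import read_state, cams, workorder gives the robot as it stands.
- The arm moves only by the shell command python3 -m crank 'ROWS' [FORCE]. ROWS is text: rows parted by semicolons, each of 5 numbers parted by spaces: the shift along the tool's x, y, z scaled (see below), then the turn about the tool's z scaled (see below), then the opening, from -1 (shut) to 1 (fully open). In form: dx dy dz yaw jaw; .... A call has 1 to 10 rows; each row shifts and turns the commanded pose from where the row before left it, along the tool's axes as they then stand; what a row does not reach is not made up. The controller multiplies each number of a shift by 200 mm and each number of a turn by 90 degrees. A row lasts 1/10 s, in which the tool goes at most 50 mm and 8.59 degrees, less where a joint would pass 70% of its speed; a pose out of reach is approached as far as the arm can. A call with a number of a shift or a turn outside -1 to 1 is refused whole. A call with a gripper value outside its range is refused whole. The fingers move at their own pace and stop on an object; FORCE is the grip in N (left out, the last holds). Time passes only in rows, so rows that do not move let the fingers close. It gives the time, the measured TCP pose, the force, the opening and the grip force at its end, in the units of the state.
- read_state(): the state, without advancing time (a new reading comes with each control period).
- cams.camera(name): name is "side" or "top" or "wrist"; returns a dict with "img" (480x640x3 uint8, blue, green, red), "K" (3x3 intrinsics, pixels), "xyz" and "attitude" of the camera in the world; the wrist camera has in their place "mount" (4x4, takes a point from camera to tool coordinates, whose origin is the TCP and whose axes are the flange's). Camera axes: x right, y down, z forward; pixel columns grow to the right and rows downward; lengths in m; the calibration is good to about 2 mm. A picture is of the moment at which its call begins: read the wrist's pose just before it. There is no depth.
- workorder.close_job(): hands the job in; it is judged then, once.
The state is a dict: "time": time; "joint_positions": joint angles; "joint_vel": joint speeds; "joint_torque": joint torques, N m; "ee_pos": TCP position; "eef_rot": TCP orientation; "ft_force": force on the tool from outside, world axes, zero at the start; "torque": the same for the moment, N m; "width": finger opening in m; "grip_force": force on a finger pad.
Only numpy, scipy, OpenCV 4.12 (cv2) and the standard library are available. Lean on these libraries where they do the work, as an engineer would, in place of code of your own. Each camera call takes 0.05 s, during which the arm holds its last target. There are 200 camera calls.

TASK

Put the milling cutters from the parts tray away: take the key from its stand, unlock the cabinet's top drawer, pull the drawer right out to its stop and stand every cutter upright on the drawer floor, large ones in the half on the lock's side of the divider and small ones in the other half. Then push the drawer fully home, lock it again and stand the key back in its stand. Do not disturb the can, the oiler or the spanner.

Things in the scene. Friction and masses are not known exactly. Their poses are not given: they have to be found in the camera images.
- cabinet: Fixed bench-top tool cabinet, green with grey drawer fronts, 320 mm wide (y), 260 deep (x), 170 high. Origin on the bench under the middle of its front face plane; x points into the cabinet, away from the robot, y left along the front, z up. Two drawers, one above the other; only the upper is used. The lock plug is in the top plate at (20, 110) mm
- drawer (a joint): The upper drawer: 0 = fully home, grows as it slides out along the cabinet's -x, 0.165 m = at its stop. Moves with 2 to 5 N and stays where it is left. While locked, a pin under the lock holds it (it gives about 2 mm)
- drawer_handle (a point): Middle of the upper drawer's bar handle: a round steel bar 10 mm thick, 120 mm long along y, 138 mm above the bench (32 below the cabinet top), 40 mm in front of the drawer front. Moves with the drawer; axes as the cabinet's. The front is 14 mm thick, 314 wide, its top edge 165 mm above the bench
- drawer_floor (a point): Middle of the upper drawer's inside floor, 98 mm above the bench; moves with it, axes as the cabinet's. Inside: x +-115, y +-148 mm; side walls 41 mm high; a divider 3 mm thick, 30 high along x at y = 0. At its stop, x = -115 to +50 mm is clear of the cabinet. The lock's catch hangs 43 to 52 mm over the floor from x = -115 to -73 at y = 102 to 122 mm
- lock (a joint): The lock's brass plug: 0 = locked, grows turning clockwise seen from above, pi/2 = unlocked (a stop at each end). Stiff (0.06 N m), stays where it is left; a white dot on it marks its +x end. The drawer is free from about 0.8 rad; unlocked means beyond 1.3, locked below 0.2
- lock_slot (a point): Mouth of the key slot: on the plug's axis at its top face, 173 mm above the bench. The slot is 13.6 mm long along this frame's x, 7.6 mm wide, 20 mm deep, straight down; the frame turns with the plug. Locked: its x is the cabinet's x; unlocked: its x is the cabinet's -y
- key: Loose steel key, 59 mm tall, 80 g, upright in its stand. Origin: middle of the blade's lower end, z up. Blade 12 (x) by 6 (y) mm, z 0 to 18, tip narrower; collar 26 mm across, z 18 to 23, rests on the plug's face or the stand's top when the blade is in; flat dark bow 36 (x) by 10 (y) mm, z 23 to 59. The same after a half turn. 0.1 to 0.15 rad of play in the slot
- key_bow (a point): Point on the key's axis 44 mm above its lower end, a good grip height (fingers across the 10 mm thickness, the key's y)
- key_stand: Fixed wooden block, 60 x 60 x 26 mm; origin in the middle of its underside
- stand_hole (a point): Mouth of the block's one hole, 20 x 20 mm, 22 mm deep, square with the block, in the middle of its top, 26 mm above the bench. The key stands in it, collar on the block, its lower end 8 mm above the bench
- tray: Fixed dark steel parts tray, 290 (x) by 300 (y) by 45 mm high, walls and floor 4 mm thick. Origin in the middle of its underside. The cutters stand apart from one another in it
- mill_large1: Large shell mill: steel cylinder 50 mm across, 36 mm high, 340 g, brass-coloured inserts round its upper rim; origin in the middle of its underside, z up. May be absent (None)
- mill_large2: Large shell mill: steel cylinder 50 mm across, 36 mm high, 340 g, brass-coloured inserts round its upper rim; origin in the middle of its underside, z up. May be absent (None)
- mill_small1: Small shell mill: steel cylinder 32 mm across, 30 mm high, 130 g, brass-coloured inserts round its upper rim; origin in the middle of its underside, z up. May be absent (None)
- mill_small2: Small shell mill: steel cylinder 32 mm across, 30 mm high, 130 g, brass-coloured inserts round its upper rim; origin in the middle of its underside, z up. May be absent (None)
- mill_small3: Small shell mill: steel cylinder 32 mm across, 30 mm high, 130 g, brass-coloured inserts round its upper rim; origin in the middle of its underside, z up. May be absent (None)
- dye_can: Steel can 52 mm across, 75 mm high, standing on the bench right of the cabinet; leave it alone. Origin under its middle
- oiler: Red bottle 60 mm across, 140 mm high, on the bench beyond the tray, left of the cabinet; leave it alone. Origin under its middle
- spanner: Steel spanner 180 mm long lying on the bench in front of the cabinet; leave it alone

How it is judged:
By the outcome, as a careful person would: the job done as asked, in the order asked, and still so for the second after the job is handed in, with the robot touching nothing.
Of mill_large1, mill_large2, mill_small1, mill_small2, mill_small3 only 3 to 5 are there at a start; the rules pass over those that are not, and their reading is None.
At some moment in a run one of mill_large1, mill_large2, mill_small1, mill_small2, mill_small3 may be knocked a few centimetres aside while the robot is not near it.
It also fails if it takes over 210 s, if anything falls off the work surface, if the arm or the gripper's body presses on something with over 40 N, if the wrist force passes 120 N, or if a joint passes its speed limit or range.

## Working session

There is one attempt and no reset: what is moved stays moved. The work goes in short steps, Python scripts to look and compute and a shell command to move; the robot and the scene stay as the last step left them, time stands still between calls to the robot, and variables do not carry over. Pictures are saved under pics/ and viewed, at most 14 in all, crops included, and the job is handed in when it is done.

```bash
mkdir -p pics; ls
python3 - <<'E'
from bench import read_state,cams
import cv2
s=read_state();print(s)
for n in("top","side","wrist"):
    c=cams.camera(n);cv2.imwrite(f"pics/{n}0.png",c["img"]);print(n,{k:v.tolist() if hasattr(v,'tolist') else v for k,v in c.items() if k!="img"})
E
```

```text
pics
{'time': 0.0, 'joint_positions': array([-1.21661693,  0.33287343, -0.06473417,  1.46096332,  0.02161401,
        1.34986051, -0.08850843]), 'joint_vel': array([-9.15927389e-04,  5.65891876e-04, -3.68952746e-04,  7.80385311e-05,
       -2.71048845e-04, -9.40267480e-04, -9.58621010e-04]), 'joint_torque': array([ 9.24048290e-04, -6.23233008e+01,  2.48887099e-02, -3.89904964e+01,
       -6.14651944e-02,  3.95175267e-02,  1.42327608e-04]), 'ee_pos': array([0.22980355, 0.58080474, 0.22174254]), 'eef_rot': array([ 1.87253507e-01,  9.82311370e-01, -6.97179253e-04, -9.87365019e-05]), 'ft_force': array([-0.11404449,  0.28637548,  0.1719461 ]), 'torque': array([ 0.04616448, -0.00512823, -0.02867195]), 'grip_force': 0.0, 'width': 0.0864967032933066}
top {'K': [[571.3544847417759, 0.0, 318.85265399409235], [0.0, 571.3544847417759, 240.61068123277923], [0.0, 0.0, 1.0]], 'xyz': [0.47910953622074737, -0.010422013671963952, 1.6017576175269475], 'attitude': [0.7108300951083689, -0.7022682806544995, 0.02934563769414482, -0.026051322867068936]}
side {'K': [[621.2790018553803, 0.0, 330.1807468873274], [0.0, 621.2790018553803, 235.7415626925125], [0.0, 0.0, 1.0]], 'xyz': [0.18613690466886737, 0.7783436980496816, 1.0401382204310694], 'attitude': [-0.22669497245506284, 0.8964406428971886, -0.36901786492855815, 0.0939647731293058]}
wrist {'K': [[334.22566116562535, 0.0, 317.4666276349717], [0.0, 334.22566116562535, 238.18127243793654], [0.0, 0.0, 1.0]], 'mount': [[0.00036361082337575695, -0.9637506800090337, -0.2668042251713637, 0.07450027937116079], [0.9999999336550847, 0.00034460315384125036, 0.00011806138146442672, 0.0005128117518115038], [-2.1840159216913407e-05, -0.2668042503986565, 0.9637507413705143, -0.1614587661463429], [0.0, 0.0, 0.0, 1.0]]}
```

View pics/top0.png

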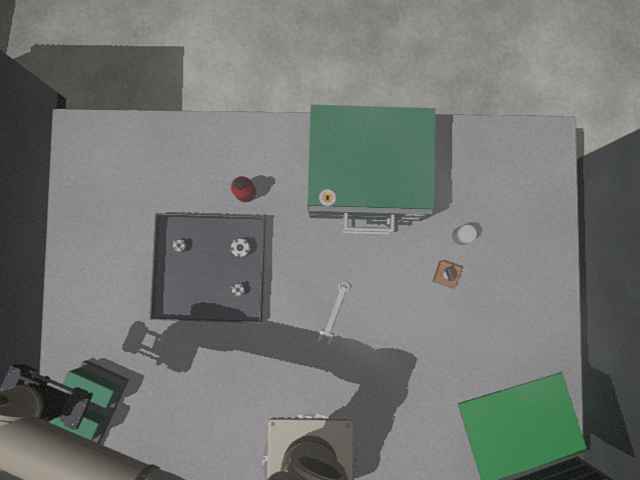

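View pics/side0.png

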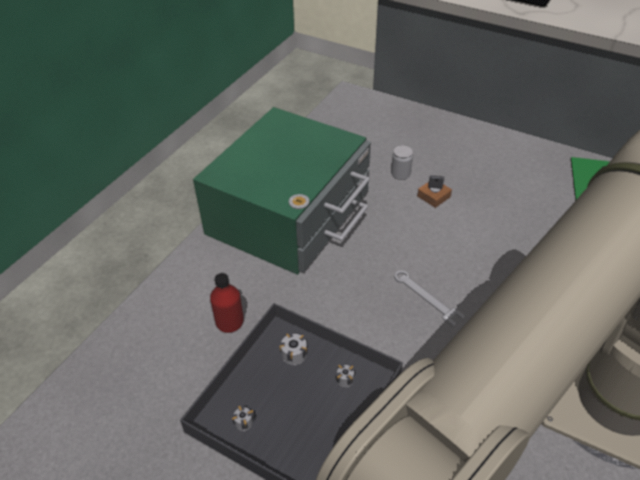

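Top shows the tray at (210,267) with one large mill (240,247) and two small ones (179,245) and (238,290). The plug is at (327,198), the key and stand at (448,273), the can at (467,233), the oiler at (243,189) and the spanner from (345,287) to (327,335). The side view agrees: three cutters, plug at (299,201), key at (436,183).

```bash
cat > h.py <<'E'
import numpy as np, cv2, sys
from scipy.spatial.transform import Rotation as R
from bench import read_state,cams
def tool():
    s=read_state();return np.array(s["ee_pos"]),R.from_quat(s["eef_rot"]),s
def cam(n,save=None):
    p,q,_=tool();c=cams.camera(n);c["img"]=np.array(c["img"])
    if n=="wrist":
        M=np.array(c["mount"]);c["o"]=p+q.apply(M[:3,3]);c["R"]=q.as_matrix()@M[:3,:3]
    else: c["o"]=np.array(c["xyz"]);c["R"]=R.from_quat(c["attitude"]).as_matrix()
    if save: cv2.imwrite(f"pics/{save}.png",c["img"])
    return c
def ray(c,uv,z):
    uv=np.atleast_2d(np.array(uv,float));d=np.c_[uv,np.ones(len(uv))]@np.linalg.inv(c["K"]).T@c["R"].T
    return c["o"]+d*((z-c["o"][2])/d[:,2])[:,None]
def proj(c,P):
    v=(np.atleast_2d(P)-c["o"])@c["R"]@np.array(c["K"]).T;return v[:,:2]/v[:,2:]
def blobs(m,amin=20):
    n,l,st,ce=cv2.connectedComponentsWithStats(m.astype(np.uint8))
    return [(ce[i],st[i],l==i) for i in range(1,n) if st[i,4]>=amin]
def goto(xyz,yd=None):
    """print shift in tool units (/200mm) and yaw units to reach world xyz, tool y axis direction yd(deg, mod 180)"""
    p,q,s=tool();m=q.as_matrix();d=m.T@(np.array(xyz)-p)
    cur=np.degrees(np.arctan2(m[1,1],m[0,1]));out="shift "+str((d/.2).round(4))
    if yd is not None:
        t=(yd-cur+90)%180-90   # world ccw turn; tool z down -> tool yaw is negative of it
        out+=f" yaw {-t/90:.4f} (deg {-t:.1f})"
    print(out,"j7 %.2f"%s["joint_positions"][6])
E
python3 - <<'E'
from h import *
c=cam("top");im=c["img"];hsv=cv2.cvtColor(im,cv2.COLOR_BGR2HSV);H,S,V=cv2.split(hsv)
def rect(m,z):
    pts=cv2.findContours(m.astype(np.uint8),cv2.RETR_EXTERNAL,cv2.CHAIN_APPROX_NONE)[0];k=max(pts,key=cv2.contourArea)
    w=ray(c,k[:,0],z)[:,:2].astype(np.float32)*1000;return cv2.minAreaRect(w)
reg=np.zeros(H.shape,bool)
g=(abs(H.astype(int)-75)<15)&(S>90);g2=g.copy();g2[:90]=0;g2[225:]=0;g2[:,:290]=0;g2[:,445:]=0
print("cab top",rect(g2,.170))
o=(H<20)&(S>70);k=o.copy();k[:255]=0;k[295:]=0;k[:,:425]=0;k[:,475:]=0
kk=cv2.morphologyEx(k.astype(np.uint8),cv2.MORPH_CLOSE,np.ones((15,15)))
print("stand",rect(kk,.026))
w=(V>120)&(S<60)|((H>10)&(H<35)&(S>60)&(V>60))
p=np.zeros_like(w);p[185:210,312:342]=1
for ce,st,_ in blobs(~g&p): print("plug",ce,st,ray(c,ce,.173))
t=np.zeros_like(w);t[216:318,158:262]=1
for ce,st,_ in blobs((V>95)&t,10): print("mill",ce,st,ray(c,ce,.038))
d=(V<70)&(S<90);d[:258]=0;d[292:]=0;d[:,:430]=0;d[:,:436]=0;d[:,466:]=0
for ce,st,_ in blobs(d,8): print("dark",ce,st,ray(c,ce,.06))
crop=np.hstack([cv2.resize(im[255:295,425:475],None,fx=8,fy=8),cv2.resize(im[180:220,305:355],None,fx=8,fy=8)])
cv2.imwrite("pics/c1.png",crop)
E
```

```text
cab top ((790.3806762695312, -150.2187042236328), (16.037355422973633, 28.791975021362305), 27.530261993408203)
stand ((514.7413940429688, -371.8416748046875), (61.70415115356445, 59.70918655395508), 71.38525390625)
plug [326.42818428 197.07181572] [312 185  30  25 738] [[ 0.70178275 -0.03421733  0.173     ]]
mill [211.43596467 266.29919956] [ 163  217   99  101 7246] [[0.5279082  0.27574242 0.038     ]]
mill [240. 216.] [229 216  23   1  23] [[0.66722133 0.20087678 0.038     ]]
```

View pics/c1.png

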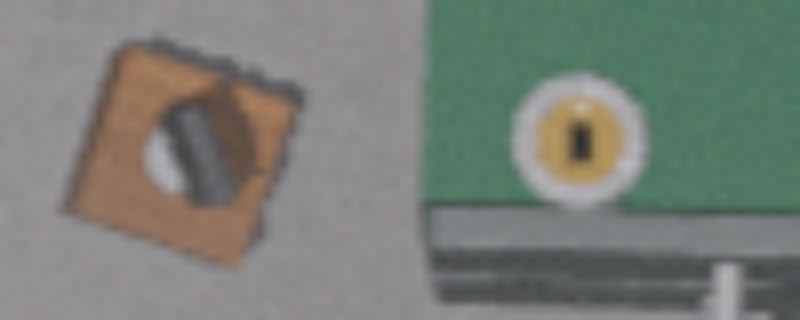

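The crop shows the key's bow running from (180,110) to (225,200), so its long axis is about 26° from world x. The plug's dot is at the top (+x), so it is locked, and the slot is at about (580,142).

Run:
```python
from h import *
c=cam("top");im=c["img"];hsv=cv2.cvtColor(im,cv2.COLOR_BGR2HSV);H,S,V=cv2.split(hsv)
print(hsv[150,370],hsv[247,240],hsv[260,200],hsv[197,327],hsv[197,333])
def rect(m,z):
    pts=cv2.findContours(m.astype(np.uint8),cv2.RETR_EXTERNAL,cv2.CHAIN_APPROX_NONE)[0];k=max(pts,key=cv2.contourArea)
    w=ray(c,k[:,0],z)[:,:2].astype(np.float32)*1000;return cv2.minAreaRect(w)
hg=int(hsv[150,370][0]);g=(abs(H.astype(int)-hg)<12)&(S>80);g[:90]=0;g[225:]=0;g[:,:290]=0;g[:,445:]=0
print("cab top",rect(g,.170))
b=(H>14)&(H<32)&(S>80)
for ce,st,_ in blobs(b&(np.arange(480)[:,None]>185)&(np.arange(480)[:,None]<212)&(np.arange(640)[None]>312)&(np.arange(640)[None]<342)): print("plug",ce,st,ray(c,ce,.173))
t=np.zeros_like(b);t[218:316,160:260]=1
m=cv2.morphologyEx(((V>130)&t).astype(np.uint8),cv2.MORPH_CLOSE,np.ones((5,5)))
for ce,st,_ in blobs(m,20):
  print("mill",ce,st,ray(c,ce,.038))
k=cv2.cvtColor(im,cv2.COLOR_BGR2GRAY)
# key bow dark grey
d=(S<60)&(V<115)&(V>50);d[:262]=0;d[283:]=0;d[:,:440]=0;d[:,:443]=0;d[:,458:]=0
for ce,st,mm in blobs(d,15):
  y,x=np.nonzero(mm);w=ray(c,np.c_[x,y],.067);e=np.linalg.eigh(np.cov(w[:,:2].T))[1][:,1];print("bow",ce,st,w.mean(0),np.degrees(np.arctan2(e[1],e[0])))
```

```text
[ 73  84 119] [120  18 100] [150   5  96] [90 38 47] [  9  21 172]
cab top ((795.5162353515625, -138.9785614013672), (298.0225524902344, 230.75770568847656), 89.12054443359375)
plug [327.21126761 197.4084507 ] [323 193  10  10  71] [[ 0.70095068 -0.0362028   0.173     ]]
mill [239.26008969 247.29147982] [231 239  19  18 223] [[0.58089106 0.20094302 0.038     ]]
mill [178.08256881 245.05504587] [173 240  12  11 109] [[0.58497777 0.36859377 0.038     ]]
mill [237.30841121 289.37383178] [231 284  13  12 107] [[0.46592235 0.20363608 0.038     ]]
bow [452.52631579 263.10526316] [447 262  11   4  19] [ 0.5434174  -0.37706013  0.067     ] 73.72602742547562
bow [449.5        274.03658537] [445 268  10  13  82] [ 0.51396514 -0.36873541  0.067     ] -157.4062849496297
```

Run:
```python
from h import *
c=cam("top");im=c["img"];H,S,V=cv2.split(cv2.cvtColor(im,cv2.COLOR_BGR2HSV))
g=(abs(H.astype(int)-73)<12)&(S>55);g[:95]=0;g[225:]=0;g[:,:300]=0;g[:,445:]=0
# only top face: front edge per column = lowest green row
m=cv2.morphologyEx(g.astype(np.uint8),cv2.MORPH_CLOSE,np.ones((9,9)))
cols=np.arange(318,428);r=np.array([np.nonzero(m[:,x])[0].max()+.5 for x in cols])
w=ray(c,np.c_[cols,r],.170);f=np.polyfit(w[:,1],w[:,0],1);print("front slope",f,np.degrees(np.arctan(-f[0])), np.std(w[:,0]-np.polyval(f,w[:,1])))
r2=np.array([np.nonzero(m[:,x])[0].min()-.5 for x in cols]);w2=ray(c,np.c_[cols,r2],.170);f2=np.polyfit(w2[:,1],w2[:,0],1);print("rear",f2,np.degrees(np.arctan(-f2[0])))
rows=np.arange(115,200)
for s in(0,1):
  u=np.array([np.nonzero(m[y])[0][[0,-1][s]]+[-.5,.5][s] for y in rows]);ww=ray(c,np.c_[u,rows],.170);q=np.polyfit(ww[:,0],ww[:,1],1);print("side",q,np.degrees(np.arctan(q[0])))
goto([.514,-.369,.25],22.6+90)
```

```text
front slope [0.07887263 0.69405635] -4.509732845475269 0.010055893562007775
rear [0.01707077 0.94119931] -0.9779878626794143
side [-0.01854839  0.02601194] -1.06262255155578
side [-0.02019693 -0.29095644] -1.1570416771759304
shift [-3.0687 -3.8943 -0.1368] yaw -0.4910 (deg -44.2) j7 -0.09
```

```bash
python3 -m crank '-.143 -.132 -.01 0 1;-.143 -.132 -.01 0 1;-.143 -.132 -.01 0 1;-.143 -.132 -.01 0 1;-.143 -.132 -.01 0 1;-.143 -.132 -.01 0 1;-.143 -.132 -.01 0 1;-.143 -.132 -.01 0 1' 20
python3 -m crank '-.143 -.132 0 0 1;-.143 -.132 0 0 1;-.143 -.132 0 0 1;-.143 -.132 0 0 1;-.143 -.132 0 0 1;-.143 -.132 0 0 1;-.143 -.132 0 0 1;-.143 -.132 0 0 1;0 0 0 0 1;0 0 0 0 1'
python3 -c "
from h import *
goto([.49,-.34,.25],112.6)"
```

```text
time: 1.1
ee_pos: [0.3654, 0.2991, 0.2388]
eef_rot: [0.187, 0.982, 0.0, 0.0]
ft_force: [0.6, 0.7, -0.9]
width: 0.0869
grip_force: 0.0
time: 2.1
ee_pos: [0.5001, 0.0194, 0.2384]
eef_rot: [0.188, 0.982, 0.0, -0.0]
ft_force: [0.5, 1.9, 0.7]
width: 0.0871
grip_force: 0.0
shift [-0.6175 -1.6885 -0.0579] yaw -0.4922 (deg -44.3) j7 1.08
```

```bash
python3 -m crank '-.0686 -.1876 -.006 0 1;-.0686 -.1876 -.006 0 1;-.0686 -.1876 -.006 0 1;-.0686 -.1876 -.006 0 1;-.0686 -.1876 -.006 0 1;-.0686 -.1876 -.006 0 1;-.0686 -.1876 -.006 0 1;-.0686 -.1876 -.006 0 1;-.0686 -.1876 -.006 0 1;0 0 0 0 1'
python3 -m crank '0 0 0 -.082 1;0 0 0 -.082 1;0 0 0 -.082 1;0 0 0 -.082 1;0 0 0 -.082 1;0 0 0 -.082 1;0 0 0 0 1;0 0 0 0 1'
python3 - <<'E'
from h import *
goto([.514,-.369,.25],112.6)
c=cam("wrist","w1");print(proj(c,[[.514,-.369,.067],[.514,-.369,.026]]))
E
```

```text
time: 3.1
ee_pos: [0.489, -0.3434, 0.2491]
eef_rot: [0.19, 0.982, -0.001, -0.0]
ft_force: [-1.1, 0.3, -0.3]
width: 0.0869
grip_force: 0.0
time: 3.9
ee_pos: [0.4908, -0.3387, 0.2494]
eef_rot: [-0.197, 0.98, 0.0, 0.0]
ft_force: [-0.9, -1.0, 0.3]
width: 0.087
grip_force: 0.0
shift [-0.0486 -0.1846 -0.0032] yaw 0.0011 (deg 0.1) j7 2.60
[[280.97221223 227.25568684]
 [284.57652441 219.00384995]]
```

View pics/w1.png

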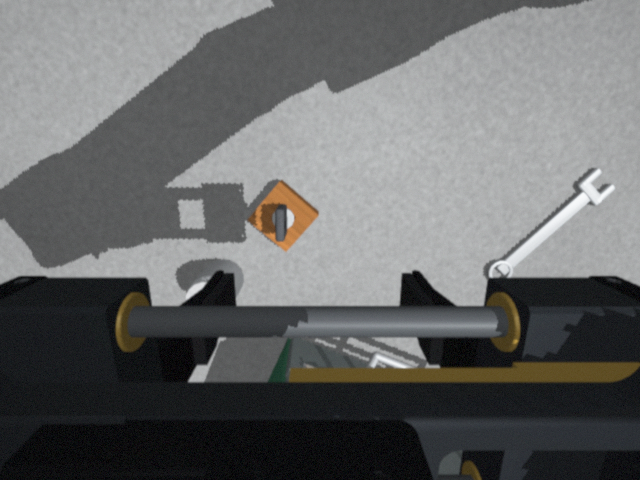

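The wrist view shows the key upright: bow at about (280,222), collar near (285,217), long axis vertical in the image, so the fingers already lie across it. Now to refine the measurement.

Run:
```python
from h import *
c=cam("wrist");im=c["img"];H,S,V=cv2.split(cv2.cvtColor(im,cv2.COLOR_BGR2HSV))
r=np.zeros_like(V,bool);r[180:255,262:300]=1
print(im[205:245:6,281].tolist(),im[217,288],im[222,276])
d=(V<75)&(S<100)&r
for ce,st,mm in blobs(d,30):
  y,x=np.nonzero(mm);w=ray(c,np.c_[x,y],.06);e=np.linalg.eigh(np.cov(w[:,:2].T))[1][:,1];print("bow",ce,st,w.mean(0),np.degrees(np.arctan2(e[1],e[0])))
o=(H<20)&(S>110);o[:170]=0;o[260:]=0;o[:,:240]=0;o[:,325:]=0
k=max(cv2.findContours(o.astype(np.uint8),0,1)[0],key=cv2.contourArea);print(cv2.minAreaRect((ray(c,k[:,0],.026)[:,:2]*1000).astype(np.float32)))
w=(V>150)&(S<40)&r
for ce,st,mm in blobs(w,10): print("collar",ce,st)
```

```text
[[51, 53, 63], [104, 99, 96], [109, 105, 103], [113, 107, 104], [115, 109, 107], [112, 107, 105], [86, 99, 120]] [211 204 201] [81 76 75]
bow [282.83076923 213.87692308] [277 205   9  29  65] [ 0.50119356 -0.3729376   0.06      ] -149.0592851664637
((511.8724365234375, -372.0523681640625), (59.16161346435547, 62.08802032470703), 71.43342590332031)
collar [264.47727273 182.88636364] [262 180  10  11  44]
collar [293.66666667 184.53787879] [283 180  17  15 132]
collar [289.65420561 218.54205607] [287 210   8  19 107]
collar [278.13670886 248.12405063] [262 235  38  20 395]
```

```bash
python3 -m crank '-.03 -.07 0 .01 0;-.03 -.07 0 .02 0;0 -.05 0 .01 0;0 0 0 0 0;0 0 0 0 0'
python3 - <<'E'
from h import *
goto([.512,-.369,.033],110)
c=cam("wrist","w2");print(proj(c,[[.512,-.369,.067],[.512,-.372,.026]]))
E
```

```text
time: 4.5
ee_pos: [0.5153, -0.3702, 0.2491]
eef_rot: [-0.166, 0.986, 0.0, -0.0]
ft_force: [-0.4, 0.4, 0.0]
width: 0.0546
grip_force: 0.0
shift [0.0129 0.0109 1.0807] yaw -0.0101 (deg -0.9) j7 2.59
[[318.12633476 216.13015028]
 [315.58673668 208.16416538]]
```

View pics/w2.png

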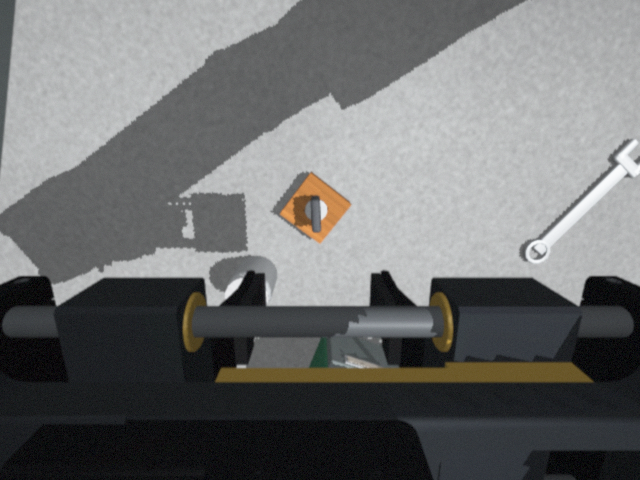

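The bow is at (315,213), about 3 px from the prediction, so the key is at about (0.5115,-0.3725), which matches the stand centre. Descending to grip it.

```bash
python3 -m crank '.0225 -.004 .1 0 0;0 0 .2 0 0;0 0 .2 0 0;0 0 .2 0 0;0 0 .15 0 0;0 0 .12 0 0;0 0 .07 0 0;0 0 .03 0 0;0 0 0.01 0 0;0 0 0 0 0'
python3 -m crank '0 0 0 0 -.5;0 0 0 0 -1;0 0 0 0 -1;0 0 0 0 -1;0 0 0 0 -1;0 0 0 0 -1;0 0 0 0 -1;0 0 0 0 -1' 25
```

```text
time: 5.55
ee_pos: [0.5123, -0.3727, 0.0343]
eef_rot: [-0.166, 0.986, -0.0, 0.001]
ft_force: [0.5, -0.5, -0.1]
width: 0.0436
grip_force: 0.0
time: 6.35
ee_pos: [0.5118, -0.3724, 0.0334]
eef_rot: [-0.166, 0.986, -0.0, 0.0]
ft_force: [-0.1, 0.3, 0.3]
width: 0.0096
grip_force: 25.0
```

```bash
python3 -m crank '0 0 -.05 0 -1;0 0 -.1 0 -1;0 0 -.2 0 -1;0 0 -.2 0 -1;0 0 -.2 0 -1;0 0 -.2 0 -1;0 0 -.15 0 -1;0 0 0 0 -1' 40
python3 -c "
from h import *
goto([.66,-.12,.25],88.9);goto([.701,-.036,.22],88.9)"
```

```text
time: 7.15
ee_pos: [0.513, -0.3736, 0.259]
eef_rot: [-0.166, 0.986, -0.002, 0.003]
ft_force: [0.3, -0.6, -0.5]
width: 0.0095
grip_force: 40.0
shift [-1.1088  0.9587  0.0454] yaw 0.2241 (deg 20.2) j7 2.55
shift [-1.439   1.2895  0.1952] yaw 0.2241 (deg 20.2) j7 2.55
```

```bash
python3 -m crank '-.1386 .12 0 0 -1;-.1386 .12 0 0 -1;-.1386 .12 0 0 -1;-.1386 .12 0 0 -1;-.1386 .12 0 0 -1;-.1386 .12 0 0 -1;-.1386 .12 0 0 -1;-.1386 .12 0 0 -1;0 0 0 0 -1'
python3 -m crank '0 0 0 .075 -1;0 0 0 .075 -1;0 0 0 .074 -1;0 0 0 0 -1;0 0 0 0 -1'
python3 - <<'E'
from h import *
goto([.701,-.036,.225],88.9)
c=cam("wrist","w3");print(proj(c,[[.701,-.036,.173]]))
E
```

```text
time: 8.05
ee_pos: [0.6602, -0.1112, 0.252]
eef_rot: [-0.17, 0.985, 0.002, -0.0]
ft_force: [-0.3, 0.9, -0.7]
width: 0.0095
grip_force: 40.0
time: 8.55
ee_pos: [0.6582, -0.1186, 0.2531]
eef_rot: [0.008, 1.0, -0.0, -0.0]
ft_force: [0.3, -0.1, -0.5]
width: 0.0095
grip_force: 40.0
shift [-0.2076  0.4164  0.1403] yaw 0.0024 (deg 0.2) j7 1.74
[[421.67521135 297.94506853]]
```

View pics/w3.png

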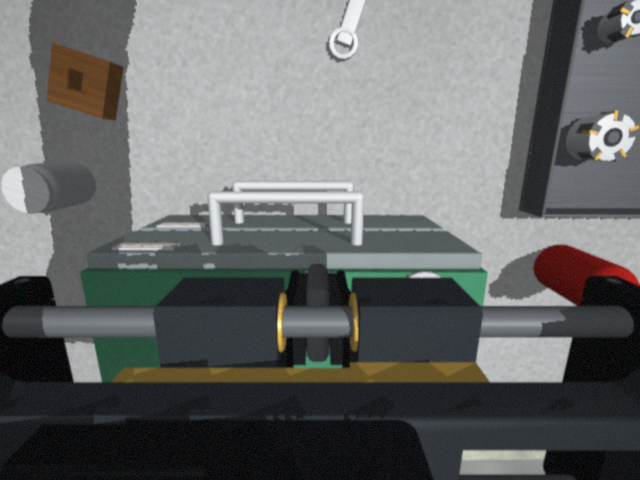

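The view shows the plug half hidden at (425,272), the upper handle from (212,196) to (362,196) and the stand at (85,80). I'll move past the plug to see it fully.

```bash
python3 -m crank '-.1 .08 0 0 -1;-.1 .08 0 0 -1;-.1 .08 0 0 -1;-.1 .08 0 0 -1;-.1 .08 0 0 -1;0 0 0 0 -1;0 0 0 0 -1;0 0 0 0 -1'
python3 - <<'E'
from h import *
c=cam("wrist","w4");im=c["img"];H,S,V=cv2.split(cv2.cvtColor(im,cv2.COLOR_BGR2HSV))
print(proj(c,[[.701,-.036,.173]]))
b=(H>12)&(H<32)&(S>90)
for ce,st,m in blobs(b,60):
  if st[1]<280 and 100<st[0]<540: print("plug",ce,st,ray(c,ce,.173),[x for x in cv2.minEnclosingCircle(np.argwhere(m)[:,::-1].astype(np.float32))])
u,v=c["K"][0][2],0
cv2.imwrite("pics/c4.png",cv2.resize(im[150:290,230:430],None,fx=4,fy=4))
E
```

```text
time: 9.4
ee_pos: [0.7596, -0.0415, 0.2535]
eef_rot: [0.009, 1.0, -0.0, -0.0]
ft_force: [-0.2, 0.7, -1.6]
width: 0.0096
grip_force: 40.0
[[322.27189759 168.40136214]]
plug [531.82258065  25.43548387] [525  22  15   8  62] [[0.61391161 0.0991347  0.173     ]] [(532.0, 26.5), 7.43313455581665]
plug [323.57630332 166.99052133] [ 305  148   38   39 1055] [[ 0.70003541 -0.03506038  0.173     ]] [(323.55487060546875, 167.24085998535156), 19.747745513916016]
```

View pics/c4.png

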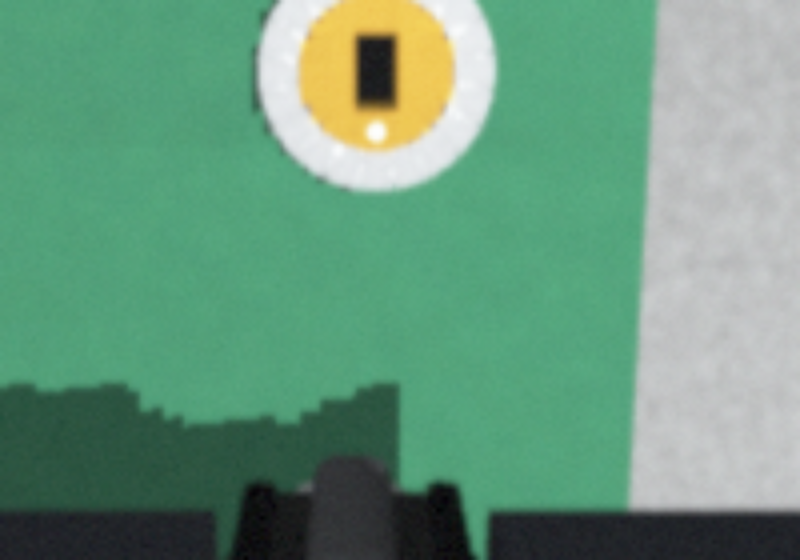

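The plug is clear: slot at crop (376,72), dot on its +x side, slot along cabinet x. It measures (0.700,-0.035). Next, where the key sits along the pads.

Run:
```python
from h import *
c=cam("wrist");g=cv2.cvtColor(c["img"],cv2.COLOR_BGR2GRAY)
print(list(zip(range(256,372,2),g[256:372:2,314:322].mean(1).astype(int))))
p,q,_=tool()
for off in(0,):
  for n,t in(("near bot",[.018,0,.0024]),("near top",[.018,0,-.0336]),("far top",[-.018,0,-.0336]),("collar near",[.013,0,.0074]),("axis bot",[0,0,.0254])):
    print(n,proj(c,p+q.apply(np.array(t)))[0].round(1))
for r in(270,300,340): print(r,g[r,300:340].tolist())
```

```text
[(256, np.int64(69)), (258, np.int64(70)), (260, np.int64(71)), (262, np.int64(68)), (264, np.int64(53)), (266, np.int64(49)), (268, np.int64(49)), (270, np.int64(49)), (272, np.int64(50)), (274, np.int64(50)), (276, np.int64(49)), (278, np.int64(51)), (280, np.int64(51)), (282, np.int64(50)), (284, np.int64(49)), (286, np.int64(51)), (288, np.int64(53)), (290, np.int64(58)), (292, np.int64(61)), (294, np.int64(60)), (296, np.int64(60)), (298, np.int64(61)), (300, np.int64(58)), (302, np.int64(60)), (304, np.int64(59)), (306, np.int64(57)), (308, np.int64(76)), (310, np.int64(90)), (312, np.int64(100)), (314, np.int64(106)), (316, np.int64(113)), (318, np.int64(124)), (320, np.int64(134)), (322, np.int64(148)), (324, np.int64(150)), (326, np.int64(134)), (328, np.int64(122)), (330, np.int64(116)), (332, np.int64(109)), (334, np.int64(100)), (336, np.int64(80)), (338, np.int64(61)), (340, np.int64(59)), (342, np.int64(58)), (344, np.int64(58)), (346, np.int64(59)), (348, np.int64(57)), (350, np.int64(57)), (352, np.int64(58)), (354, np.int64(58)), (356, np.int64(58)), (358, np.int64(57)), (360, np.int64(63)), (362, np.int64(120)), (364, np.int64(128)), (366, np.int64(126)), (368, np.int64(101)), (370, np.int64(86))]
near bot [315.8 258.5]
near top [315.5 286.8]
far top [315.6 362.1]
collar near [315.9 264.3]
axis bot [316.  274.5]
270 [69, 72, 73, 70, 71, 77, 84, 87, 63, 53, 50, 52, 51, 51, 50, 51, 49, 49, 49, 51, 51, 49, 45, 40, 44, 43, 43, 56, 77, 95, 125, 134, 134, 134, 133, 131, 122, 107, 87, 76]
300 [24, 29, 23, 28, 24, 30, 41, 51, 52, 56, 60, 61, 62, 64, 60, 58, 59, 57, 60, 58, 56, 60, 60, 59, 55, 52, 52, 47, 48, 33, 27, 23, 28, 28, 20, 23, 28, 18, 29, 27]
340 [30, 30, 37, 37, 28, 25, 30, 46, 59, 61, 58, 63, 61, 58, 59, 59, 62, 56, 61, 60, 58, 58, 54, 53, 50, 51, 50, 45, 42, 35, 31, 27, 33, 34, 32, 34, 33, 34, 34, 29]
```

```bash
python3 -m crank '.1 0 0 0 -1;.1 0 .04 0 -1;.08 .01 .06 0 -1;.0155 .02 .06 0 -1;0 0 .06 0 -1;0 0 .02 0 -1;0 0 0 0 -1;0 0 0 0 -1'
python3 -c "
from h import *
goto([.7005,-.0359,.2024],88.9);goto([.7005,-.0359,.1804])"
```

```text
time: 10.3
ee_pos: [0.7015, -0.0335, 0.2054]
eef_rot: [0.009, 1.0, -0.0, 0.0]
ft_force: [-0.5, 0.2, -0.3]
width: 0.0098
grip_force: 40.0
shift [ 0.0048 -0.0123  0.015 ] yaw 0.0002 (deg 0.0) j7 1.61
shift [ 0.0048 -0.0122  0.125 ] j7 1.61
```

```bash
python3 -m crank '.005 -.012 .015 0 -1;0 0 0 0 -1;0 0 .015 0 -1;0 0 .015 0 -1;0 0 .015 0 -1;0 0 0 0 -1'
```

```text
time: 10.9
ee_pos: [0.6997, -0.0355, 0.1926]
eef_rot: [0.009, 1.0, 0.0, -0.0]
ft_force: [-0.5, -0.2, 0.4]
width: 0.0097
grip_force: 40.0
```

```bash
python3 -m crank '0 0 .015 0 -1;0 0 .015 0 -1;0 0 .015 0 -1;0 0 .012 0 -1;0 0 0 0 -1;0 0 0 0 -1'
```

```text
time: 11.5
ee_pos: [0.6998, -0.0356, 0.1815]
eef_rot: [0.009, 1.0, 0.0, -0.0]
ft_force: [-1.9, -0.1, -2.4]
width: 0.0094
grip_force: 40.0
```

```bash
python3 -m crank '0 0 0 .085 -1;0 0 0 .085 -1;0 0 0 .085 -1;0 0 0 .085 -1;0 0 0 .085 -1;0 0 0 .085 -1' 55
python3 -m crank '0 0 0 .085 -1;0 0 0 .085 -1;0 0 0 .085 -1;0 0 0 .085 -1;0 0 0 .085 -1;0 0 0 .085 -1;0 0 0 .03 -1;0 0 0 0 -1'
python3 -c "
from h import *
print(tool()[2]['torque']);goto([.7005,-.0359,.1804],-1.1)"
```

```text
time: 12.1
ee_pos: [0.7002, -0.0343, 0.1817]
eef_rot: [0.4, 0.916, 0.001, -0.0]
ft_force: [1.1, 3.6, -3.2]
width: 0.0093
grip_force: 55.0
time: 12.9
ee_pos: [0.7018, -0.0339, 0.1818]
eef_rot: [0.741, 0.672, 0.002, 0.001]
ft_force: [6.9, 2.7, -6.9]
width: 0.0096
grip_force: 55.0
[ 0.56158997 -1.81834165  0.02831215]
shift [-0.0108 -0.0056  0.0071] yaw -0.0496 (deg -4.5) j7 0.08
```

```bash
python3 -m crank '0 0 0 -.045 -1;0 0 0 0 -1;0 0 0 0 -.5;0 0 0 0 -.3;0 0 0 0 0;0 0 -.05 0 0;0 0 -.15 0 0;0 0 -.2 0 0;0 0 -.05 0 0;0 0 0 0 0' 20
python3 - <<'E'
from h import *
c=cam("top","t2");im=c["img"];g=cv2.cvtColor(im,cv2.COLOR_BGR2GRAY)
p,q,s=tool();print(p,s["width"])
E
```

```text
time: 13.9
ee_pos: [0.7008, -0.0361, 0.2749]
eef_rot: [0.717, 0.698, 0.002, 0.002]
ft_force: [0.9, 0.3, -0.8]
width: 0.0434
grip_force: 0.0
[ 0.70018638 -0.03585372  0.2726547 ] 0.0432233850045591
```

Run:
```python
from h import *
M=None
from bench import cams
c=cam("wrist");M=np.array(c["mount"]);q=R.from_quat([.008,1,0,0]);p=np.array([.6582,-.1186,.2531])
c["o"]=p+q.apply(M[:3,3]);c["R"]=q.as_matrix()@M[:3,:3]
im=cv2.imread("pics/w3.png");g=cv2.cvtColor(im,cv2.COLOR_BGR2GRAY)
print(g[186:210,260].tolist())
print("bar ends",ray(c,[[212,197],[362,197]],.138), "exp",proj(c,[[.625,-.145,.138]]))
goto([.625,-.145,.26],-1.1);goto([.625,-.145,.119])
```

```text
[229, 212, 182, 150, 126, 143, 178, 206, 224, 234, 238, 235, 225, 215, 192, 170, 141, 117, 99, 98, 96, 95, 90, 97]
bar ends [[ 0.62395782 -0.20694699  0.138     ]
 [ 0.62587985 -0.08237159  0.138     ]] exp [[286.57011267 197.10367639]]
shift [-0.5569 -0.3588  0.0565] yaw -0.0047 (deg -0.4) j7 0.13
shift [-0.557  -0.3582  0.7615] j7 0.13
```

```bash
python3 -m crank '-.14 -.09 0 0 -.3;-.14 -.09 0 0 -.3;-.14 -.09 0 0 -.3;-.137 -.088 0 0 -.3;0 0 0 0 -.3;0 0 0 0 -.3'
python3 -c "
from h import *
goto([.625,-.145,.119],-1.1)"
```

```text
time: 14.6
ee_pos: [0.6247, -0.1452, 0.2708]
eef_rot: [0.717, 0.697, -0.0, -0.001]
ft_force: [0.2, 0.2, -1.0]
width: 0.0306
grip_force: 0.0
shift [5.000e-04 2.400e-03 7.592e-01] yaw -0.0054 (deg -0.5) j7 0.29
```

```bash
python3 -m crank '0 0 .15 0 -.3;0 0 .15 0 -.3;0 0 .12 0 -.3;0 0 .1 0 -.3;0 0 .1 0 -.3;0 0 .08 0 -.3;0 0 .05 0 -.3;0 0 0.01 0 -.3;0 0 0 0 -.3'
python3 -m crank '0 0 0 0 -1;0 0 0 0 -1;0 0 0 0 -1;0 0 0 0 -1;0 0 0 0 -1;0 0 0 0 -1' 30
```

```text
time: 15.5
ee_pos: [0.6256, -0.1449, 0.12]
eef_rot: [0.716, 0.698, 0.0, -0.0]
ft_force: [-0.5, 0.2, 0.4]
width: 0.0308
grip_force: 0.0
time: 16.1
ee_pos: [0.6258, -0.145, 0.1204]
eef_rot: [0.716, 0.698, 0.0, 0.0]
ft_force: [0.3, -0.5, 3.7]
width: 0.0087
grip_force: 30.0
```

```bash
python3 -m crank '0 -.04 0 0 -1;0 -.08 0 0 -1;0 -.1 0 0 -1;0 -.1 0 0 -1;0 -.1 0 0 -1;0 -.1 0 0 -1;0 -.1 0 0 -1;0 -.1 0 0 -1;0 -.06 0 0 -1;0 0 0 0 -1' 30
python3 -m crank '0 -.01 0 0 -1;0 -.015 0 0 -1;0 -.015 0 0 -1;0 -.015 0 0 -1;0 0 0 0 -1;0 0 0 0 -1'
```

```text
time: 17.1
ee_pos: [0.4678, -0.1424, 0.1203]
eef_rot: [0.717, 0.697, -0.0, 0.0]
ft_force: [-2.1, -6.6, 3.0]
width: 0.0091
grip_force: 30.0
time: 17.7
ee_pos: [0.461, -0.1423, 0.1204]
eef_rot: [0.717, 0.697, 0.001, 0.004]
ft_force: [16.4, -8.1, -12.4]
width: 0.009
grip_force: 30.0
```

```bash
python3 -m crank '0 .01 0 0 -1;0 0 0 0 -.6;0 0 0 0 -.3;0 0 0 0 -.3;0 0 -.05 0 -.3;0 0 -.2 0 -.3;0 0 -.2 0 -.3;0 0 -.2 0 -.3;0 0 -.15 0 -.3;0 0 0 0 -.3' 20
python3 - <<'E'
from h import *
c=cam("top","t3");im=c["img"];H,S,V=cv2.split(cv2.cvtColor(im,cv2.COLOR_BGR2HSV))
t=np.zeros_like(V);t[218:316,160:260]=1
m=cv2.morphologyEx(((V>130)&(t>0)).astype(np.uint8),cv2.MORPH_CLOSE,np.ones((5,5)))
for ce,st,_ in blobs(m,20): print("mill",ce,st,ray(c,ce,.038))
b=(H>12)&(H<32)&(S>90);b[218:316]=0
goto([.56,.20,.28],90)
E
```

```text
time: 18.7
ee_pos: [0.462, -0.1411, 0.2846]
eef_rot: [0.716, 0.698, 0.003, 0.002]
ft_force: [0.8, 0.2, -0.1]
width: 0.0303
grip_force: 0.0
mill [239.26008969 247.29147982] [231 239  19  18 223] [[0.58089106 0.20094302 0.038     ]]
mill [178.07476636 245.04672897] [173 240  12  11 107] [[0.58500034 0.36861584 0.038     ]]
mill [237.17307692 289.29807692] [231 284  13  12 104] [[0.46612363 0.20400935 0.038     ]]
shift [1.7166 0.4483 0.0136] yaw 0.9831 (deg 88.5) j7 0.16
```

View pics/t3.png

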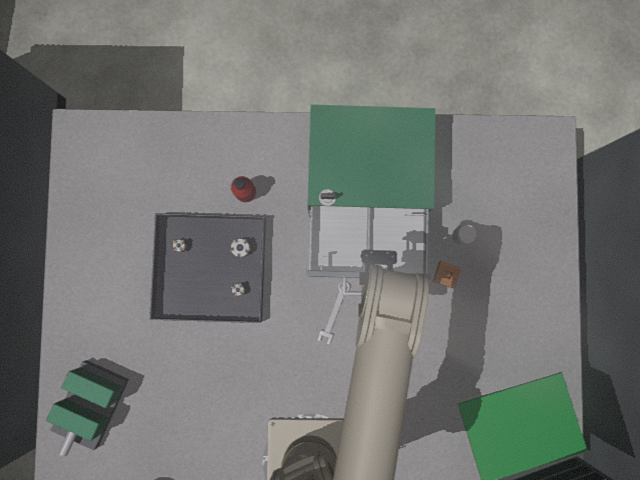

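The drawer is out to its stop. All three mills are in the tray in the same places: large (240,247), small (178,245) and (238,290). The key stands in the lock at (328,198).

```bash
python3 -m crank '0 0 0 -.084 0;0 0 0 -.084 .6;0 0 0 -.084 .6;0 0 0 -.084 .6;0 0 0 -.084 .6;0 0 0 -.084 .6;0 0 0 -.084 .6;0 0 0 -.084 .6;0 0 0 -.084 .6;0 0 0 -.084 .6'
python3 -m crank '0 0 0 -.084 .6;0 0 0 -.081 .6;0 0 0 0 .6;0 0 0 0 .6'
python3 -c "
from h import *
goto([.60,.19,.25],88.9)"
```

```text
time: 19.75
ee_pos: [0.4598, -0.1405, 0.279]
eef_rot: [0.136, 0.991, -0.0, -0.001]
ft_force: [0.4, 0.4, -0.7]
width: 0.0693
grip_force: 0.0
time: 20.15
ee_pos: [0.4601, -0.1406, 0.2794]
eef_rot: [0.011, 1.0, 0.0, -0.0]
ft_force: [0.5, -0.2, -0.3]
width: 0.0695
grip_force: 0.0
shift [-0.6623  1.6681  0.1466] yaw -0.0020 (deg -0.2) j7 1.73
```

```bash
python3 -m crank '-.074 .185 .016 0 .6;-.074 .185 .016 0 .6;-.074 .185 .016 0 .6;-.074 .185 .016 0 .6;-.074 .185 .016 0 .6;-.074 .185 .016 0 .6;-.074 .185 .016 0 .6;-.074 .185 .016 0 .6;-.074 .185 .016 0 .6;0 0 0 0 .6'
python3 - <<'E'
from h import *
import time
python=None
c=cam("wrist","w5");im=c["img"];H,S,V=cv2.split(cv2.cvtColor(im,cv2.COLOR_BGR2HSV))
print(tool()[0],proj(c,[[.581,.201,.04],[.466,.204,.034],[.585,.3686,.034]]))
goto([.581,.201,.009],88.9)
E
```

```text
time: 21.15
ee_pos: [0.5993, 0.1964, 0.2487]
eef_rot: [0.007, 1.0, 0.0, -0.001]
ft_force: [-0.8, -0.0, 0.0]
width: 0.0697
grip_force: 0.0
[0.59937965 0.19290589 0.24926623] [[320.26113594 198.29665852]
 [321.75647036  87.15235652]
 [468.36147229 198.89364075]]
shift [0.0897 0.04   1.2015] yaw 0.0010 (deg 0.1) j7 1.28
```

View pics/w5.png

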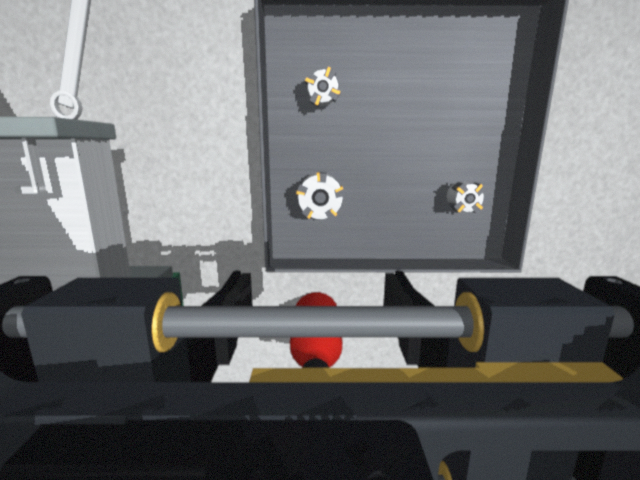

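All three mills show within 2 px of the predictions: (320,198), (322,86) and (469,198). Descending on the large one.

```bash
python3 -m crank '.045 .02 .1 0 .6;.045 .02 .2 0 .6;0 0 .2 0 .6;0 0 .2 0 .6;0 0 .2 0 .6;0 0 .14 0 .6;0 0 .09 0 .6;0 0 .05 0 .6;0 0 .02 0 .6;0 0 0 0 .6'
python3 -m crank '0 0 0 0 -.2;0 0 0 0 -1;0 0 0 0 -1;0 0 0 0 -1;0 0 0 0 -1;0 0 0 0 -1;0 0 -.05 0 -1;0 0 -.2 0 -1;0 0 -.2 0 -1' 25
python3 -m crank '0 0 -.2 0 -1;0 0 -.2 0 -1;0 0 -.2 0 -1;0 0 0 0 -1;0 0 0 0 -1'
python3 - <<'E'
from h import *
r=R.from_euler('z',-1.1,degrees=True);O=np.array([.679,-.146,0])
def d(x,y,z): return O+r.apply([x-.05,y,0])+[0,0,z]
for a in((-30,65),(-20,-75),(-75,-75)): P=d(a[0]/1e3,a[1]/1e3,.25);print(a,P);goto(P,88.9)
E
```

```text
time: 22.2
ee_pos: [0.5823, 0.1978, 0.0115]
eef_rot: [0.01, 1.0, 0.0, 0.0]
ft_force: [-0.2, -0.9, -0.7]
width: 0.0695
grip_force: 0.0
time: 23.1
ee_pos: [0.5807, 0.1973, 0.1012]
eef_rot: [0.01, 1.0, -0.001, -0.002]
ft_force: [0.8, 0.7, -3.6]
width: 0.0495
grip_force: 25.0
time: 23.6
ee_pos: [0.582, 0.1979, 0.2214]
eef_rot: [0.009, 1.0, 0.0, 0.0]
ft_force: [-0.2, 0.5, -5.6]
width: 0.0492
grip_force: 25.0
(-30, 65) [ 0.60026258 -0.07947618  0.25      ]
shift [-0.1178 -1.3846 -0.1431] yaw 0.0002 (deg 0.0) j7 1.25
(-20, -75) [ 0.60757309 -0.21964236  0.25      ]
shift [-0.1676 -2.0847 -0.1433] yaw 0.0002 (deg 0.0) j7 1.25
(-75, -75) [ 0.55258323 -0.2185865   0.25      ]
shift [ 0.1074 -2.0846 -0.1434] yaw 0.0002 (deg 0.0) j7 1.25
```

```bash
python3 -m crank '-.0147 -.173 0 0 -1;-.0147 -.173 0 0 -1;-.0147 -.173 0 0 -1;-.0147 -.173 0 0 -1;-.0147 -.173 0 0 -1;-.0147 -.173 0 0 -1;-.0147 -.173 0 0 -1;-.0147 -.173 0 0 -1;0 0 0 0 -1;0 0 0 0 -1'
python3 - <<'E'
from h import *
goto([.6003,-.0795,.105],88.9)
c=cam("wrist","w6")
E
```

```text
time: 24.6
ee_pos: [0.5992, -0.08, 0.2191]
eef_rot: [0.01, 1.0, -0.0, -0.002]
ft_force: [-0.4, 0.8, -5.1]
width: 0.0492
grip_force: 25.0
shift [-0.0077  0.003   0.5706] yaw -0.0011 (deg -0.1) j7 1.74
```

View pics/w6.png

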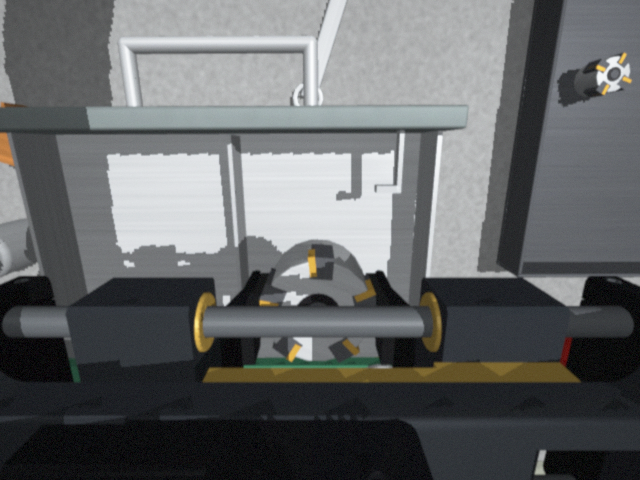

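The mill hangs between the divider (u≈235) and the lock-side wall (u≈420), clear of the catch at (390,165). Lowering it.

```bash
python3 -m crank '0 0 .1 0 -1;0 0 .12 0 -1;0 0 .12 0 -1;0 0 .1 0 -1;0 0 .06 0 -1;0 0 .04 0 -1;0 0 .02 0 -1;0 0 .01 0 -1;0 0 0 0 -1'
python3 -c "
from h import *
goto([.6003,-.0795,.104])"
```

```text
time: 25.55
ee_pos: [0.6007, -0.079, 0.1075]
eef_rot: [0.009, 1.0, 0.0, 0.0]
ft_force: [0.6, 0.1, -3.2]
width: 0.0492
grip_force: 25.0
shift [ 0.0018 -0.0024  0.0176] j7 1.78
```

```bash
python3 -m crank '0 0 .008 0 -1;0 0 .006 0 -1;0 0 .004 0 -1;0 0 0 0 -1'
python3 -m crank '0 0 0 0 0;0 0 0 0 .4;0 0 0 0 .4;0 0 0 0 .4;0 0 -.03 0 .4;0 0 -.12 0 .4;0 0 -.2 0 .4;0 0 -.2 0 .4;0 0 -.1 0 .4;0 0 0 0 .4'
python3 -c "
from h import *
goto([.466,.204,.22],88.9)"
```

```text
time: 25.95
ee_pos: [0.602, -0.0791, 0.1058]
eef_rot: [0.009, 1.0, 0.0, 0.002]
ft_force: [-1.1, 0.1, 8.7]
width: 0.0495
grip_force: 25.0
time: 26.95
ee_pos: [0.6019, -0.0796, 0.2374]
eef_rot: [0.009, 1.0, 0.0, 0.003]
ft_force: [-0.9, 0.3, 0.2]
width: 0.0608
grip_force: 0.0
shift [0.7066 1.4046 0.0834] yaw 0.0002 (deg 0.0) j7 1.74
```

```bash
python3 -m crank '.059 .156 0 0 .1;.059 .156 0 0 .1;.059 .156 0 0 .1;.059 .156 0 0 .1;.059 .156 0 0 .1;.059 .156 0 0 .1;.059 .156 0 0 .1;.059 .156 0 0 .1;.059 .156 0 0 .1;0 0 0 0 .1'
cat > mills.py <<'E'
from h import *
c=cam("wrist");im=c["img"];H,S,V=cv2.split(cv2.cvtColor(im,cv2.COLOR_BGR2HSV))
m=((V>150)&(S<60)|((H>10)&(H<32)&(S>110)&(V>120)))
m[272:]=0;m=cv2.morphologyEx(m.astype(np.uint8),cv2.MORPH_CLOSE,np.ones((9,9)))
z=float(sys.argv[1])
for ce,st,b in blobs(m,150):
    k=cv2.findContours(b.astype(np.uint8),0,1)[0][0];(u,v),r=cv2.minEnclosingCircle(k);w=ray(c,(u,v),z)[0]
    d=np.linalg.norm(ray(c,(u+r,v),z)[0]-w)*2000
    if 25<d<60: print("round",(int(u),int(v)),w.round(4),"dia mm %.0f"%d)
E
python3 mills.py .034; python3 -c "
from h import *
goto([.466,.204,.01],88.9)"
```

```text
time: 27.95
ee_pos: [0.497, 0.2086, 0.2327]
eef_rot: [0.006, 1.0, 0.0, -0.001]
ft_force: [-0.4, 0.1, -0.5]
width: 0.0477
grip_force: 0.0
round (312, 186) [0.4645 0.2051 0.034 ] dia mm 39
shift [ 0.1591 -0.0114  1.114 ] yaw 0.0031 (deg 0.3) j7 1.12
```

```bash
python3 -m crank '.08 -.005 .1 0 .1;.08 -.004 .2 0 .1;0 0 .2 0 .1;0 0 .2 0 .1;0 0 .17 0 .1;0 0 .12 0 .1;0 0 .07 0 .1;0 0 .04 0 .1;0 0 .01 0 .1;0 0 0 0 .1'
python3 -m crank '0 0 0 0 -.5;0 0 0 0 -1;0 0 0 0 -1;0 0 0 0 -1;0 0 0 0 -1;0 0 0 0 -1;0 0 -.05 0 -1;0 0 -.2 0 -1;0 0 -.2 0 -1' 20
python3 -m crank '0 0 -.2 0 -1;0 0 -.2 0 -1;0 0 -.2 0 -1;0 0 0 0 -1;0 0 0 0 -1'
python3 - <<'E'
from h import *
goto([.6076,-.2196,.22],88.9)
E
```

```text
time: 29.0
ee_pos: [0.468, 0.2026, 0.0122]
eef_rot: [0.009, 1.0, 0.0, 0.0]
ft_force: [0.8, -0.0, 0.3]
width: 0.0477
grip_force: 0.0
time: 29.9
ee_pos: [0.4666, 0.2017, 0.1024]
eef_rot: [0.009, 1.0, -0.001, -0.001]
ft_force: [0.3, 2.0, -1.2]
width: 0.0313
grip_force: 20.0
time: 30.4
ee_pos: [0.4675, 0.2024, 0.2223]
eef_rot: [0.009, 1.0, 0.001, 0.001]
ft_force: [0.0, 0.2, -1.4]
width: 0.0315
grip_force: 20.0
shift [-0.7398 -2.0966  0.0103] yaw 0.0002 (deg 0.0) j7 1.08
```

```bash
python3 -m crank '-.0617 -.1747 0 0 -1;-.0617 -.1747 0 0 -1;-.0617 -.1747 0 0 -1;-.0617 -.1747 0 0 -1;-.0617 -.1747 0 0 -1;-.0617 -.1747 0 0 -1'
python3 -m crank '-.0617 -.1747 0 0 -1;-.0617 -.1747 0 0 -1;-.0617 -.1747 0 0 -1;-.0617 -.1747 0 0 -1;-.0617 -.1747 0 0 -1;-.0617 -.1747 0 0 -1;0 0 0 0 -1;0 0 0 0 -1'
python3 -c "
from h import *
goto([.6076,-.2196,.105],88.9)"
```

```text
time: 31.0
ee_pos: [0.5368, -0.0101, 0.2201]
eef_rot: [0.009, 1.0, -0.0, -0.001]
ft_force: [0.5, -0.5, -0.8]
width: 0.0315
grip_force: 20.0
time: 31.8
ee_pos: [0.6066, -0.2203, 0.2196]
eef_rot: [0.01, 1.0, 0.0, -0.002]
ft_force: [-0.4, 0.5, -1.5]
width: 0.0314
grip_force: 20.0
shift [-0.0069  0.0039  0.5729] yaw -0.0011 (deg -0.1) j7 2.02
```

```bash
python3 -m crank '0 0 .1 0 -1;0 0 .12 0 -1;0 0 .12 0 -1;0 0 .1 0 -1;0 0 .06 0 -1;0 0 .04 0 -1;0 0 .02 0 -1;0 0 .01 0 -1;0 0 0 0 -1'
python3 -m crank '0 0 .006 0 -1;0 0 .004 0 -1;0 0 .004 0 -1;0 0 0 0 -1'
python3 -m crank '0 0 0 0 -.2;0 0 0 0 0;0 0 0 0 .1;0 0 0 0 .1;0 0 -.03 0 .1;0 0 -.12 0 .1;0 0 -.2 0 .1;0 0 -.2 0 .1;0 0 -.1 0 .1;0 0 0 0 .1'
python3 -c "
from h import *
goto([.610,.36,.22],88.9)"
```

```text
time: 32.7
ee_pos: [0.6079, -0.2195, 0.108]
eef_rot: [0.009, 1.0, -0.0, 0.0]
ft_force: [0.4, 0.2, -1.2]
width: 0.031
grip_force: 20.0
time: 33.1
ee_pos: [0.6085, -0.2197, 0.1062]
eef_rot: [0.009, 1.0, 0.0, 0.001]
ft_force: [-1.5, 1.2, 7.4]
width: 0.0316
grip_force: 20.0
time: 34.1
ee_pos: [0.6089, -0.2204, 0.2388]
eef_rot: [0.009, 1.0, -0.001, 0.003]
ft_force: [-0.1, 0.6, 0.1]
width: 0.0475
grip_force: 0.0
shift [0.0499 2.9016 0.0903] yaw 0.0002 (deg 0.0) j7 2.02
```

```bash
python3 -m crank '.003 .181 0 0 .1;.003 .181 0 0 .1;.003 .181 0 0 .1;.003 .181 0 0 .1;.003 .181 0 0 .1;.003 .181 0 0 .1;.003 .181 0 0 .1;.003 .181 0 0 .1'
python3 -m crank '.003 .181 0 0 .1;.003 .181 0 0 .1;.003 .181 0 0 .1;.003 .181 0 0 .1;.003 .181 0 0 .1;.003 .181 0 0 .1;.003 .181 0 0 .1;.003 .181 0 0 .1;0 0 0 0 .1;0 0 0 0 .1'
python3 mills.py .034; python3 -c "
from h import *
goto([.585,.3686,.0105],88.9)"
```

```text
time: 34.9
ee_pos: [0.6077, 0.0716, 0.2342]
eef_rot: [0.009, 1.0, -0.0, -0.0]
ft_force: [0.0, 0.0, -0.4]
width: 0.0477
grip_force: 0.0
time: 35.9
ee_pos: [0.6083, 0.3604, 0.2335]
eef_rot: [0.009, 1.0, -0.001, -0.001]
ft_force: [0.4, -1.6, 0.2]
width: 0.0478
grip_force: 0.0
round (325, 193) [0.5839 0.3699 0.034 ] dia mm 38
shift [0.1195 0.0476 1.1174] yaw 0.0001 (deg 0.0) j7 1.10
```

```bash
python3 -m crank '.061 .025 .1 0 .1;.061 .024 .2 0 .1;0 0 .2 0 .1;0 0 .2 0 .1;0 0 .17 0 .1;0 0 .12 0 .1;0 0 .07 0 .1;0 0 .04 0 .1;0 0 .015 0 .1;0 0 0 0 .1'
python3 -m crank '0 0 0 0 -.5;0 0 0 0 -1;0 0 0 0 -1;0 0 0 0 -1;0 0 0 0 -1;0 0 0 0 -1;0 0 -.05 0 -1;0 0 -.2 0 -1;0 0 -.2 0 -1' 20
python3 -m crank '0 0 -.2 0 -1;0 0 -.2 0 -1;0 0 -.2 0 -1;0 0 0 0 -1;0 0 0 0 -1'
python3 - <<'E'
from h import *
goto([.5526,-.2186,.22],88.9)
E
```

```text
time: 36.95
ee_pos: [0.5852, 0.3701, 0.0126]
eef_rot: [0.009, 1.0, 0.0, 0.001]
ft_force: [0.2, -0.1, -0.2]
width: 0.0477
grip_force: 0.0
time: 37.85
ee_pos: [0.5838, 0.3696, 0.1021]
eef_rot: [0.009, 1.0, -0.001, -0.001]
ft_force: [-0.2, 1.0, -0.1]
width: 0.0316
grip_force: 20.0
time: 38.35
ee_pos: [0.5848, 0.3702, 0.2227]
eef_rot: [0.009, 1.0, 0.001, 0.001]
ft_force: [0.2, -0.4, -2.7]
width: 0.0315
grip_force: 20.0
shift [ 0.1061 -2.9464  0.0098] yaw 0.0003 (deg 0.0) j7 1.06
```

16 rows of (.0066, -.184).

```bash
python3 -m crank '.0066 -.184 0 0 -1;.0066 -.184 0 0 -1;.0066 -.184 0 0 -1;.0066 -.184 0 0 -1;.0066 -.184 0 0 -1;.0066 -.184 0 0 -1;.0066 -.184 0 0 -1;.0066 -.184 0 0 -1'
python3 -m crank '.0066 -.184 0 0 -1;.0066 -.184 0 0 -1;.0066 -.184 0 0 -1;.0066 -.184 0 0 -1;.0066 -.184 0 0 -1;.0066 -.184 0 0 -1;.0066 -.184 0 0 -1;.0066 -.184 0 0 -1;0 0 0 0 -1;0 0 0 0 -1'
python3 -c "
from h import *
goto([.5526,-.2186,.105],88.9)"
```

```text
time: 39.15
ee_pos: [0.5673, 0.0744, 0.2201]
eef_rot: [0.009, 1.0, -0.0, -0.001]
ft_force: [0.7, -0.1, 0.3]
width: 0.0317
grip_force: 20.0
time: 40.15
ee_pos: [0.5515, -0.2189, 0.2202]
eef_rot: [0.01, 1.0, 0.0, -0.001]
ft_force: [0.2, 1.0, -1.6]
width: 0.0318
grip_force: 20.0
shift [-0.0072  0.0013  0.5759] yaw -0.0010 (deg -0.1) j7 2.03
```

```bash
python3 -m crank '-.005 0 .1 0 -1;0 0 .12 0 -1;0 0 .12 0 -1;0 0 .1 0 -1;0 0 .06 0 -1;0 0 .04 0 -1;0 0 .02 0 -1;0 0 .01 0 -1;0 0 0 0 -1'
python3 -m crank '0 0 .006 0 -1;0 0 .004 0 -1;0 0 .004 0 -1;0 0 0 0 -1'
python3 -m crank '0 0 0 0 -.2;0 0 0 0 0;0 0 0 0 .1;0 0 0 0 .1;0 0 -.03 0 .1;0 0 -.12 0 .1;0 0 -.2 0 .1;0 0 -.2 0 .1;0 0 -.1 0 .1;0 0 0 0 .1'
python3 -c "
from h import *
goto([.64,-.145,.24],88.9)"
```

```text
time: 41.05
ee_pos: [0.5538, -0.2183, 0.1081]
eef_rot: [0.009, 1.0, 0.0, 0.0]
ft_force: [-0.4, 0.3, -1.6]
width: 0.0313
grip_force: 20.0
time: 41.45
ee_pos: [0.5545, -0.2184, 0.1063]
eef_rot: [0.009, 1.0, 0.0, 0.001]
ft_force: [-0.9, 2.6, 8.2]
width: 0.0315
grip_force: 20.0
time: 42.45
ee_pos: [0.5548, -0.2191, 0.2386]
eef_rot: [0.009, 1.0, -0.0, 0.003]
ft_force: [-0.1, -0.6, -0.7]
width: 0.0481
grip_force: 0.0
shift [-0.4188  0.3787 -0.0051] yaw 0.0002 (deg 0.0) j7 2.02
```

```bash
python3 -m crank '-.1 .06 -.04 0 .1;-.12 .08 -.05 0 .1;-.12 .08 -.05 0 .1;-.12 .08 -.05 0 .1;-.12 .08 0 0 .1;0 0 0 0 .1;0 0 0 0 .1'
python3 -c "
from h import *
print(tool()[0]);cam('wrist','w7');cam('top','t7')"
```

```text
time: 43.15
ee_pos: [0.6708, -0.1443, 0.2715]
eef_rot: [0.009, 1.0, -0.0, -0.001]
ft_force: [-0.0, -1.1, -0.4]
width: 0.048
grip_force: 0.0
[ 0.67075447 -0.1442581   0.27147658]
```

View pics/w7.png

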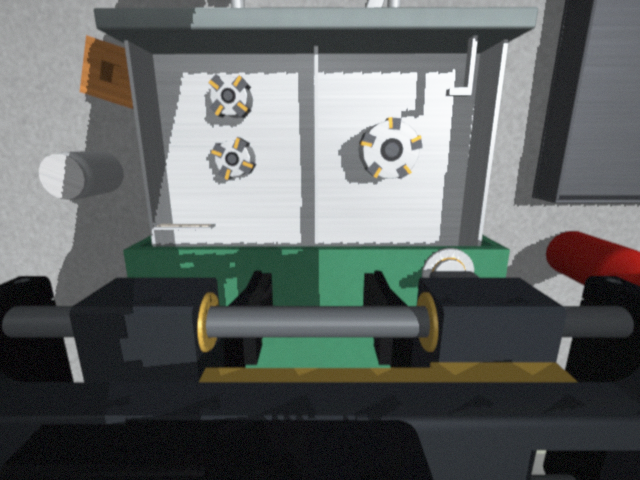

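Both small mills, at (228,96) and (232,158), stand right of the divider. The large one at (392,149) is on the lock's side, also upright. Now turning to take the handle.

```bash
python3 -m crank '.2 0 0 0 -.3;.2 0 0 0 -.3;.2 0 0 0 -.3;.2 0 0 0 -.3;.2 0 0 0 -.3;.05 0 0 0 -.3;0 0 0 0 -.3'
python3 -m crank '0 0 0 .084 -.3;0 0 0 .084 -.3;0 0 0 .084 -.3;0 0 0 .084 -.3;0 0 0 .084 -.3;0 0 0 .084 -.3;0 0 0 .084 -.3;0 0 0 .084 -.3;0 0 0 .084 -.3;0 0 0 .084 -.3'
python3 -m crank '0 0 0 .084 -.3;0 0 0 .076 -.3;0 0 0 0 -.3;0 0 0 0 -.3;0 0 0 0 -.3'
python3 -c "
from h import *
goto([.461,-.142,.1195],-1.1)"
```

```text
time: 43.95
ee_pos: [0.4593, -0.1411, 0.2732]
eef_rot: [0.01, 1.0, 0.002, 0.001]
ft_force: [0.7, -0.2, -0.1]
width: 0.0306
grip_force: 0.0
time: 44.95
ee_pos: [0.4614, -0.1409, 0.2726]
eef_rot: [0.623, 0.783, -0.0, -0.0]
ft_force: [-0.4, 1.0, 0.0]
width: 0.0303
grip_force: 0.0
time: 45.45
ee_pos: [0.4611, -0.1407, 0.2728]
eef_rot: [0.713, 0.701, -0.0, -0.0]
ft_force: [0.4, -0.2, 0.2]
width: 0.0302
grip_force: 0.0
shift [-6.500e-03 -2.000e-04  7.664e-01] yaw 0.0020 (deg 0.2) j7 0.17
```

```bash
python3 -m crank '-.006 0 .15 0 -.3;0 0 .15 0 -.3;0 0 .12 0 -.3;0 0 .1 0 -.3;0 0 .1 0 -.3;0 0 .08 0 -.3;0 0 .05 0 -.3;0 0 0.015 0 -.3;0 0 0 0 -.3'
python3 -m crank '0 0 0 0 -1;0 0 0 0 -1;0 0 0 0 -1;0 0 0 0 -1;0 0 0 0 -1;0 0 0 0 -1' 30
python3 -m crank '0 .03 0 0 -1;0 .06 0 0 -1;0 .08 0 0 -1;0 .1 0 0 -1;0 .1 0 0 -1;0 .1 0 0 -1;0 .1 0 0 -1;0 .1 0 0 -1;0 .08 0 0 -1;0 .04 0 0 -1'
python3 -m crank '0 .01 0 0 -1;0 .01 0 0 -1;0 0 0 0 -1;0 0 0 0 -1'
python3 -c "
from h import *
goto([.6258,-.1452,.1195],-1.1)"
```

```text
time: 46.35
ee_pos: [0.461, -0.1418, 0.12]
eef_rot: [0.713, 0.701, -0.0, -0.0]
ft_force: [-0.5, -0.5, 0.5]
width: 0.0304
grip_force: 0.0
time: 46.95
ee_pos: [0.4615, -0.1418, 0.1204]
eef_rot: [0.714, 0.701, 0.0, 0.0]
ft_force: [1.5, -0.2, 4.7]
width: 0.0085
grip_force: 30.0
time: 47.95
ee_pos: [0.6203, -0.1444, 0.1204]
eef_rot: [0.713, 0.701, 0.0, 0.0]
ft_force: [-2.8, 2.5, 10.1]
width: 0.009
grip_force: 30.0
time: 48.35
ee_pos: [0.6236, -0.1444, 0.1205]
eef_rot: [0.714, 0.701, 0.001, 0.0]
ft_force: [2.1, 1.5, 6.6]
width: 0.0089
grip_force: 30.0
shift [-0.0037  0.0113  0.0048] yaw 0.0006 (deg 0.1) j7 0.37
```

```bash
python3 -m crank '0 .008 0 0 -1;0 .008 0 0 -1;0 .01 0 0 -1;0 0 0 0 -1;0 0 0 0 -1'
```

```text
time: 48.85
ee_pos: [0.6261, -0.1445, 0.1203]
eef_rot: [0.714, 0.7, -0.001, -0.002]
ft_force: [-14.0, 3.7, 15.4]
width: 0.0088
grip_force: 30.0
```

```bash
python3 -m crank '0 -.004 0 0 -1;0 0 0 0 -.6;0 0 0 0 -.3;0 0 0 0 -.3;0 0 -.05 0 -.3;0 0 -.2 0 -.3;0 0 -.2 0 -.3;0 0 -.2 0 -.3;0 0 -.12 0 -.3;0 0 0 0 -.3' 30
python3 -c "
from h import *
goto([.7004,-.0358,.1815],-1.1)"
```

```text
time: 49.85
ee_pos: [0.6287, -0.1457, 0.2787]
eef_rot: [0.714, 0.7, 0.002, 0.003]
ft_force: [-0.4, -0.0, 1.0]
width: 0.0302
grip_force: 0.0
shift [0.5565 0.345  0.4876] yaw 0.0002 (deg 0.0) j7 0.32
```

```bash
python3 -m crank '.14 .09 0 0 -.2;.14 .085 0 0 -.2;.14 .085 0 0 -.2;.1365 .085 0 0 -.2;0 0 0 0 -.2;0 0 0 0 -.2'
python3 - <<'E'
from h import *
goto([.7004,-.0358,.1815],-1.1)
c=cam("top","t8");im=c["img"];print(proj(c,[[.625,-.145,.138],[.6655,-.145,.165],[.46,-.142,.138]]))
cv2.imwrite("pics/c8.png",cv2.resize(im[170:290,290:450],None,fx=5,fy=5))
E
```

```text
time: 50.45
ee_pos: [0.6983, -0.0344, 0.273]
eef_rot: [0.713, 0.701, -0.001, -0.0]
ft_force: [-1.1, -1.0, 0.1]
width: 0.0348
grip_force: 0.0
shift [-0.0066  0.0115  0.4575] yaw 0.0011 (deg 0.1) j7 0.16
[[368.87085226 229.25702969]
 [369.93653513 212.30085486]
 [367.36884398 293.58478058]]
```

View pics/c8.png

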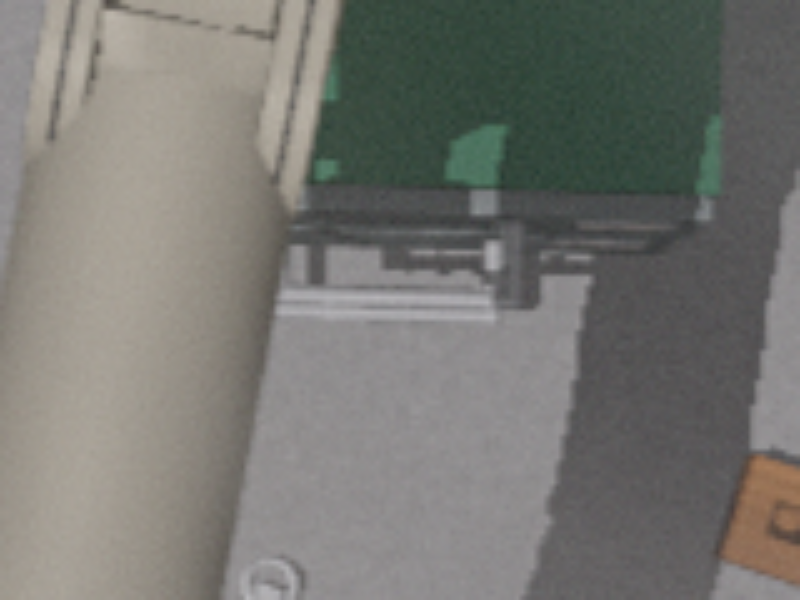

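The drawer is home: handle at crop (385,297), or v≈229, as predicted for closed. Taking the key again.

```bash
python3 -m crank '-.006 .011 .06 0 -.2;0 0 .1 0 -.2;0 0 .1 0 -.2;0 0 .1 0 -.2;0 0 .06 0 -.2;0 0 .03 0 -.2;0 0 .01 0 -.2;0 0 0 0 -.2;0 0 0 0 -.2'
python3 -m crank '0 0 0 0 -1;0 0 0 0 -1;0 0 0 0 -1;0 0 0 0 -1;0 0 0 0 -1;0 0 0 0 -1' 55
python3 -c "
from h import *
goto([.7004,-.0358,.1815],-1.1);print(tool()[2]['torque'])"
```

```text
time: 51.4
ee_pos: [0.701, -0.0363, 0.1829]
eef_rot: [0.714, 0.7, 0.001, 0.0]
ft_force: [0.3, -0.5, -0.3]
width: 0.0348
grip_force: 0.0
time: 52.0
ee_pos: [0.7012, -0.036, 0.1822]
eef_rot: [0.714, 0.701, 0.001, 0.001]
ft_force: [4.4, 0.1, -0.0]
width: 0.0098
grip_force: 55.0
shift [ 0.0008 -0.0042  0.0037] yaw 0.0005 (deg 0.0) j7 0.18
[-0.13468115 -1.2326596   0.05289696]
```

Gripped. Now turning back by 90° and a little more for the play.

```bash
python3 -m crank '0 0 0 -.085 -1;0 0 0 -.085 -1;0 0 0 -.085 -1;0 0 0 -.085 -1;0 0 0 -.085 -1;0 0 0 -.085 -1' 55
python3 -m crank '0 0 0 -.085 -1;0 0 0 -.085 -1;0 0 0 -.085 -1;0 0 0 -.085 -1;0 0 0 -.085 -1;0 0 0 -.085 -1;0 0 0 -.035 -1;0 0 0 0 -1;0 0 0 0 -1'
python3 -c "
from h import *
print(tool()[2]['torque']);goto([.7002,-.0358,.1815],88.9)"
```

```text
time: 52.6
ee_pos: [0.701, -0.0355, 0.1821]
eef_rot: [0.381, 0.924, 0.001, 0.0]
ft_force: [3.6, 0.7, 0.1]
width: 0.0095
grip_force: 55.0
time: 53.5
ee_pos: [0.7007, -0.0361, 0.1821]
eef_rot: [-0.033, 0.999, 0.0, 0.0]
ft_force: [3.0, 0.5, 1.2]
width: 0.0098
grip_force: 55.0
[ 0.07393924 -0.76919557 -0.01603766]
shift [0.0026 0.0017 0.003 ] yaw 0.0541 (deg 4.9) j7 1.72
```

```bash
python3 -m crank '0 0 0 .05 -1;0 0 0 0 -1;0 0 -.03 0 -1;0 0 -.03 0 -1;0 0 -.03 0 -1;0 0 -.05 0 -1;0 0 -.1 0 -1;0 0 -.1 0 -1;0 0 -.1 0 -1;0 0 0 0 -1' 40
python3 -m crank '-.1 0 0 0 -1;-.1 0 0 0 -1;-.1 0 0 0 -1;0 0 0 0 -1;0 0 0 0 -1'
python3 - <<'E'
from h import *
c=cam("wrist","w9");im=c["img"];H,S,V=cv2.split(cv2.cvtColor(im,cv2.COLOR_BGR2HSV));g=cv2.cvtColor(im,cv2.COLOR_BGR2GRAY)
u,v=proj(c,[[.7002,-.0358,.173]])[0];print(u,v);u,v=int(u),int(v)
m=np.zeros_like(g);cv2.circle(m,(u,v),16,1,-1)
y,x=np.nonzero((g<90)&(m>0));w=ray(c,np.c_[x,y],.173)
e=np.linalg.eigh(np.cov(w[:,:2].T));e=e[1][:,1];print("slot",w.mean(0),len(x),np.degrees(np.arctan2(e[1],e[0])))
y,x=np.nonzero((V>190)&(S<70)&(m>0));d=ray(c,np.c_[x,y],.173).mean(0) if len(x) else None;print("dot",d)
q=g[262:372,314:322].mean(1);print([int(a) for a in q[::2]])
E
```

```text
time: 54.5
ee_pos: [0.7013, -0.0363, 0.2738]
eef_rot: [0.005, 1.0, 0.0, 0.002]
ft_force: [0.4, 0.3, -1.2]
width: 0.0096
grip_force: 40.0
time: 55.0
ee_pos: [0.7601, -0.037, 0.2687]
eef_rot: [0.005, 1.0, -0.0, -0.001]
ft_force: [-0.4, -0.9, -0.6]
width: 0.0098
grip_force: 40.0
316.7822884101218 165.57037386837405
slot [ 0.70010315 -0.03491129  0.173     ] 129 174.47976191226226
dot [ 0.7104789  -0.03616407  0.173     ]
[50, 51, 51, 50, 51, 51, 50, 49, 50, 53, 55, 61, 61, 61, 58, 60, 59, 60, 60, 58, 58, 57, 58, 75, 91, 101, 107, 114, 125, 134, 149, 151, 136, 122, 116, 111, 100, 82, 60, 60, 58, 58, 56, 57, 57, 55, 83, 128, 129, 129, 131, 130, 128, 101, 89]
```

The slot is at about -5.5° in world (0.08 rad from locked zero), so it is locked. The key sits about 2.5 mm toward the tool's +x. Going to the stand.

```bash
python3 -c "
from h import *
goto([.57,-.385,.25],71.4)"
python3 -m crank '.1 -.17 0 0 -1;.1 -.17 0 0 -1;.1 -.17 0 0 -1;.1 -.17 0 0 -1;.1 -.17 0 0 -1;.1 -.17 0 0 -1;.1 -.17 0 0 -1;.1 -.17 0 0 -1;.1 -.17 0 0 -1;0 -.17 0 0 -1'
python3 -m crank '0 0 0 .07 -1;0 0 0 .07 -1;0 0 0 .05 -1;0 0 0 0 -1;0 0 0 0 -1'
python3 - <<'E'
from h import *
goto([.57,-.385,.25],71.4)
c=cam("wrist","w10");im=c["img"];H,S,V=cv2.split(cv2.cvtColor(im,cv2.COLOR_BGR2HSV))
print(proj(c,[[.512,-.372,.026]]))
o=((H<20)&(S>100)).astype(np.uint8);o[270:]=0
for k in cv2.findContours(o,0,1)[0]:
  if cv2.contourArea(k)>800: print(cv2.minAreaRect((ray(c,k[:,0],.026)[:,:2]*1000).astype(np.float32)),cv2.boundingRect(k))
E
```

```text
shift [ 0.9305 -1.7505  0.0984] yaw 0.1997 (deg 18.0) j7 1.65
time: 56.05
ee_pos: [0.5737, -0.3769, 0.2717]
eef_rot: [0.007, 1.0, -0.0, 0.001]
ft_force: [1.1, -0.1, 0.0]
width: 0.0098
grip_force: 40.0
time: 56.55
ee_pos: [0.5765, -0.3745, 0.2703]
eef_rot: [0.153, 0.988, 0.0, 0.0]
ft_force: [-0.4, -0.0, -0.7]
width: 0.0095
grip_force: 40.0
shift [ 0.0153 -0.06    0.1015] yaw 0.0114 (deg 1.0) j7 1.91
[[302.33168489 156.28849361]]
((513.57421875, -372.578857421875), (59.67566680908203, 59.62794494628906), 71.50682830810547) (277, 131, 52, 53)
```

```bash
python3 -c "
from h import *
goto([.5154,-.3738,.062],71.5)"
```

```text
shift [ 0.2932 -0.0892  1.041 ] yaw 0.0102 (deg 0.9) j7 1.91
```

```bash
python3 -m crank '.1 -.03 .05 .01 -1;.1 -.03 .1 0 -1;.093 -.029 .2 0 -1;0 0 .2 0 -1;0 0 .2 0 -1;0 0 .15 0 -1;0 0 .1 0 -1;0 0 .03 0 -1;0 0 0 0 -1;0 0 0 0 -1'
python3 -c "
from h import *
goto([.5154,-.3738,.036],71.5);c=cam('wrist','w11');cv2.imwrite('pics/c11.png',cv2.resize(c['img'][180:400,200:440],None,fx=2.5,fy=2.5))"
```

```text
time: 57.6
ee_pos: [0.5163, -0.3738, 0.0653]
eef_rot: [0.162, 0.987, -0.0, 0.001]
ft_force: [1.1, 0.2, -0.5]
width: 0.0096
grip_force: 40.0
shift [ 0.0044 -0.0015  0.1466] yaw -0.0010 (deg -0.1) j7 1.98
```

View pics/c11.png

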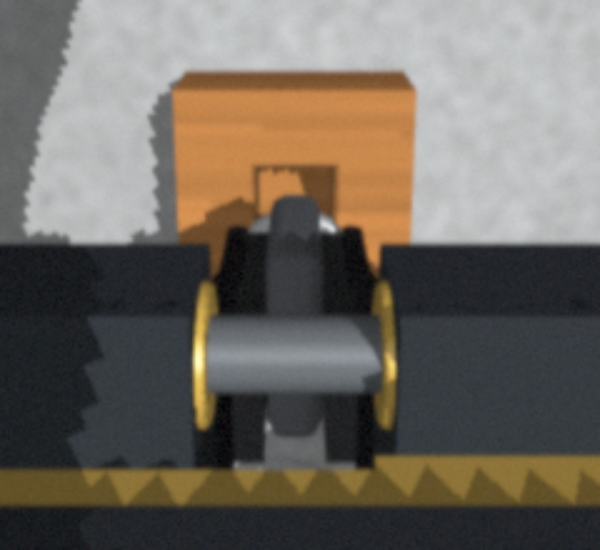

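The key is laterally centred on the hole (hole at u 253–337 in the crop, key centre 296). Lowering it slowly.

```bash
python3 -m crank '.004 0 .03 0 -1;0 0 .03 0 -1;0 0 .025 0 -1;0 0 .02 0 -1;0 0 0 0 -1;0 0 0 0 -1'
python3 -m crank '0 0 .015 0 -1;0 0 .01 0 -1;0 0 .005 0 -1;0 0 0 0 -1;0 0 0 0 -1'
```

```text
time: 58.25
ee_pos: [0.5149, -0.373, 0.0428]
eef_rot: [0.162, 0.987, 0.0, -0.0]
ft_force: [0.5, 0.1, -0.3]
width: 0.0096
grip_force: 40.0
time: 58.75
ee_pos: [0.5149, -0.373, 0.0369]
eef_rot: [0.162, 0.987, 0.0, -0.0]
ft_force: [-0.0, 0.6, -0.2]
width: 0.0096
grip_force: 40.0
```

```bash
python3 -m crank '0 0 .006 0 -1;0 0 .006 0 -1;0 0 0 0 -1;0 0 0 0 -1'
```

```text
time: 59.15
ee_pos: [0.5151, -0.3731, 0.035]
eef_rot: [0.162, 0.987, 0.0, 0.0]
ft_force: [-2.1, 1.1, 4.5]
width: 0.0098
grip_force: 40.0
```

Seated (4.5 N of contact). Releasing, lifting and checking.

```bash
python3 -m crank '0 0 0 0 -.8;0 0 0 0 -.5;0 0 0 0 -.2;0 0 0 0 -.2;0 0 -.05 0 -.2;0 0 -.2 0 -.2;0 0 -.2 0 -.2;0 0 -.2 0 -.2;0 0 -.2 0 -.2;0 0 -.2 0 -.2' 20
python3 -m crank '.15 .2 0 0 -.2;.15 .2 0 0 -.2;.15 .2 0 0 -.2;.15 .2 0 0 -.2;0 .2 0 0 -.2;0 .2 0 0 -.2;0 .2 0 0 -.2;0 .2 0 0 -.2;0 0 0 0 -.2;0 0 0 0 -.2'
python3 - <<'E'
from h import *
c=cam("top","t12");im=c["img"]
cv2.imwrite("pics/c12.png",cv2.resize(im[150:350,140:500],None,fx=2.2,fy=2.2,interpolation=cv2.INTER_CUBIC))
E
```

```text
time: 60.15
ee_pos: [0.5146, -0.373, 0.2471]
eef_rot: [0.162, 0.987, -0.0, 0.0]
ft_force: [0.4, 0.2, -0.2]
width: 0.035
grip_force: 0.0
time: 61.15
ee_pos: [0.5034, -0.0311, 0.245]
eef_rot: [0.161, 0.987, -0.0, 0.0]
ft_force: [0.1, -1.6, 0.0]
width: 0.035
grip_force: 0.0
```

View pics/c12.png

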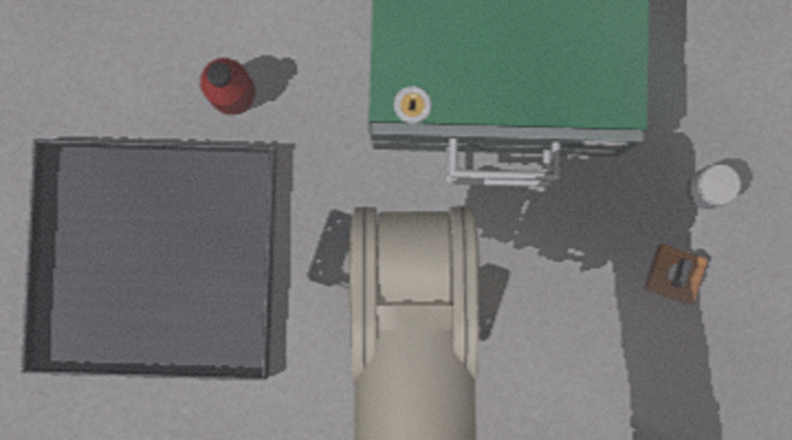

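The tray is empty, the drawer is home and the slot at (412,104) is in its locked position. The key stands in its block at (682,272), and the can and oiler are where they were. Handing in.

```bash
python3 -c "
from bench import workorder
print(workorder.close_job())"
```

```text
the job is handed in; nothing more can be done
None
```

The job is handed in: the three cutters found in the tray (one large, two small) stand in their correct halves of the drawer, which is fully home and locked (plug measured about 0.1 rad from its stop, limit 0.2), the key is back in its stand, and the run took about 61 s.

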